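# Unpack the stacked donor-station supplies onto their places

## Robot

A 6-joint arm with a two-finger parallel gripper is mounted at the origin on the work surface. World frame = base frame: x ahead of the robot, y to its left, z up, the work surface at z = 0. Lengths are in mm, angles in degrees, forces in N, time in s.
With the tool pointing down it reaches from about 350 to 850 mm from the base axis. Payload 8.1 kg.
Tool frame: the origin (TCP) lies between the finger pads; the fingertips stand 19 mm ahead of it and the grasp point (between the pads) is the TCP (nose_length is the distance from the TCP to the fingertips, in mm); y points along the fingers, x is the direction in which the jaws open and shut, and the axes are right-handed (so a half turn about y gives the same grasp; the last joint's range is limited). The gripper opens to 85 mm and grips with 20 to 120 N. Pads are 22 mm wide; open, the fingers measure 114 mm over their backs; the gripper's body (76 mm by 85 mm) begins 54 mm behind the grasp point. The pads swing forward as they close: fully open they stand 13 mm farther back than shut.
Start: joints at [59.106, 7.471, 85.268, -0, 87.261, -4.893], TCP at [263.011, 539.287, 250.292] pointing down, gripper open.
Joint ranges: [-169.43, 169.43], [-51.17, 129.36], [1.28, 143.12], [-76.62, 256.62], [0, 156.53], [-152.29, 152.29]. Speed limits (degrees/s): [136.94, 136.94, 159.86, 180, 180, 180].

## Interface

Orientations are given as [roll, pitch, yaw] about the fixed x, y, z axes, in that order (R = Rz(yaw) Ry(pitch) Rx(roll)).
In Python, from bench import sense, snapshot, camera_info, hand_in, nose_length gives the robot as it stands.
- The arm moves only by the tool arm_command, never from a script. Its argument "commands" is a list of rows, each a list of 3 entries, a list of its own where there are three numbers: the opening in per cent of the stroke, from 0 (shut) to 100 (fully open), then the shift along the world's x, y, z in units of 30 mm (1.0 is 30 mm), then the turn, a rotation vector about the world's x, y, z in degrees. A call has 1 to 5 rows; each row shifts and turns the pose as measured when the row begins; what a row does not reach is not made up. A row lasts 1/12 s, in which the tool goes at most 41.7 mm and 7.16 degrees, less where a joint would pass 70% of its speed; a pose out of reach is approached as far as the arm can. A call is refused whole if a number of a shift passes 1 or a number of a turn 7.16, either way. A call with a gripper value outside its range is refused whole. The fingers move at their own pace and stop on an object; "force" is the grip in N (left out, the last holds). Time passes only in rows, so rows that do not move let the fingers close. It gives the time, the measured TCP pose, the force and the opening at its end, in the units of the state.
- sense(): the state, without advancing time (a new reading comes with each control period).
- snapshot(name): name is "scene" or "top" or "wrist"; returns the picture (400x640x3 uint8, blue, green, red); there is no depth.
- camera_info(name): a dict with "fx", "fy", "cx", "cy" (pixels), "rvec" (rotation vector, rad) and "tvec" (3), from world to camera coordinates, as OpenCV has them; the wrist camera has in their place "hand_eye" (4x4, takes a point from camera to tool coordinates, whose origin is the TCP and whose axes are the tool frame's). Camera axes: x right, y down, z forward; pixel columns grow to the right and rows downward; lengths in mm; the calibration is good to about 2 mm. The wrist camera is an equidistant fisheye: a pixel r from the principal point sees the ray r / f radians off the axis. A picture is of the moment at which its call begins: read the wrist's pose just before it. camera_info takes no time and is no camera call.
- hand_in(): hands the job in, once; it reports no verdict.
The state is a dict: "time": time; "joint_pos": joint angles; "qd": joint speeds; "joint_efforts": joint torques, N m; "tool_pos": TCP position; "tcp_rot": TCP orientation; "ft_force": force on the tool from outside, world axes, zero at the start; "wrist_torque": the same for the moment, N m; "finger_gap": finger opening in mm.
Only numpy, scipy, OpenCV 4.12 (cv2) and the standard library are available. Lean on these libraries where they do the work, as an engineer would, in place of code of your own. Each camera call takes 0.05 s, during which the arm holds its last target. There are 200 camera calls.

## Task

The donor-station supplies came back in one pile on the white tube rack. Take the pile apart and set each thing gently down, not dropped, on its own place: the tape roll over the post of its stand, the round tin in the round dish, the lancet box lengthwise flat inside the short tray, and last, once nothing stands on it any more, the tube rack lengthwise flat inside the long tray. Do not drag or carry the rack while anything is still on it, and leave the gel bottle and the sample tubes where they stand.

Things in the scene. Friction and masses are not known exactly. Their poses are not given: they have to be found in the camera images.
- roll_mid (a point): Tape roll lying flat, beige ring: outer diameter 56 mm, core hole 26 mm, 24 mm high, 50 g or so. At the start it lies on top of the tin or of the lancet box (either may carry it). Point: its centre, half-way up, z along its axis. Its yaw means nothing.
- tin_mid (a point): Closed round steel tin, upright: diameter 55 mm, 30 mm high, about 140 g. Stands on one half of the tube rack. Point: its centre, half-way up, z up. Its yaw means nothing.
- lancets_mid (a point): Closed grey lancet box, 80 mm long (its x) by 50 mm wide (its y) by 30 mm high, about 120 g. Stands on the other half of the tube rack, its length roughly along the rack's. Either way round is the same. Point: its centre, half-way up, z up.
- rack_mid (a point): White tube rack, a solid block with shallow-looking wells, 190 mm long (its x) by 62 mm wide (its y) by 34 mm high, about 220 g. It stands on the bench and is the bottom of the pile; tin and lancet box stand on it about 52 mm either side of its middle. Either way round is the same. Point: its centre, half-way up, z up.
- stand: Fixed tape stand: white round base, diameter 90 mm, 8 mm thick, with an upright dark steel post in the middle, diameter 12 mm, tapered at the tip, top at 37 mm above the bench. The roll belongs flat on the base with the post through its core. Origin: on the bench under the post, z up.
- dish: Fixed round dish: inner diameter 72 mm, outer 82 mm, floor 3 mm and rim 9 mm above the bench. The tin belongs in it, standing on the floor inside the rim. Origin: on the bench under its centre, z up.
- short_tray: Fixed shallow tray, inside 100 mm (its x) by 70 mm (its y), rim 5 mm wide, floor 3 mm and rim 9 mm above the bench. The lancet box belongs flat in it, its length along the tray's x, either way round. Origin: on the bench under its centre, z up.
- long_tray: Fixed shallow tray, inside 210 mm (its x) by 82 mm (its y), rim 5 mm wide, floor 3 mm and rim 9 mm above the bench. The tube rack belongs flat in it, its length along the tray's x, either way round. Origin: on the bench under its centre, z up.
- gel: Bystander: hand-gel pump bottle, diameter 64 mm, 137 mm high, at the left edge of the work. Origin: centre of its underside. Leave it where it is.
- tubes: Bystander: full rack of sample tubes with purple caps, 60 mm (its x) by 150 mm (its y), 90 mm high, at the right edge of the work. Origin: centre of its underside. Leave it where it is.
There are look-alikes about, which are no part of the job. What is shaped like the part that bears lancets_mid but green is not meant.

How it is judged (in metres and radians):
At the end, for the whole second after the job is handed in: Roll on the stand round its post and tin in the dish (centres within 11 mm), lancet box in the short and rack in the long tray (within 14 mm along and across, 0.30 rad); all flat on their floors (heights within 3 mm, tilt under 0.08 rad), released and at rest (under 0.02 m/s) (z of roll_mid in the frame of stand between 0.017 and 0.023 m and angle between each of roll_mid, tin_mid, lancets_mid, rack_mid's own z axis and vertical below 0.08 rad and linear speed of each of roll, tin, lancets, rack below 0.02 m/s and horizontal distance between roll_mid and stand below 0.011 m and z of tin_mid in the frame of dish between 0.015 and 0.021 m and horizontal distance between tin_mid and dish below 0.011 m and z of lancets_mid in the frame of short_tray between 0.015 and 0.021 m and x of lancets_mid in the frame of short_tray between -0.014 and 0.014 m and y of lancets_mid in the frame of short_tray between -0.014 and 0.014 m and angle between the x axis of lancets_mid and the x axis of short_tray, either way round below 0.3 rad and z of rack_mid in the frame of long_tray between 0.017 and 0.023 m and x of rack_mid in the frame of long_tray between -0.014 and 0.014 m and y of rack_mid in the frame of long_tray between -0.014 and 0.014 m and angle between the x axis of rack_mid and the x axis of long_tray, either way round below 0.3 rad); the robot touches nothing.
It fails at once if the rack is shifted more than 40 mm while something still stands on it (distance of rack_mid from where it was at the start of the episode above 0.04 m and ((horizontal distance between roll_mid and rack_mid below 0.1 m and z of roll_mid in the frame of rack_mid between 0.015 and 0.09 m) or (horizontal distance between tin_mid and rack_mid below 0.1 m and z of tin_mid in the frame of rack_mid between 0.015 and 0.09 m) or (horizontal distance between lancets_mid and rack_mid below 0.1 m and z of lancets_mid in the frame of rack_mid between 0.015 and 0.09 m))).
It fails at once if the gel bottle or the sample tubes are shifted more than 20 mm (distance of any of gel, tubes from where it was at the start of the episode above 0.02 m).
It fails at once if a thing is dropped or thrown (faster than 0.7 m/s out of the fingers) ((contact force between roll and the fingers below 0.05 N and linear speed of roll above 0.7 m/s) or (contact force between tin and the fingers below 0.05 N and linear speed of tin above 0.7 m/s) or (contact force between lancets and the fingers below 0.05 N and linear speed of lancets above 0.7 m/s) or (contact force between rack and the fingers below 0.05 N and linear speed of rack above 0.7 m/s)).
It also fails if it takes over 115 s, if anything falls off the work surface, if the arm or the gripper's body presses on something with over 40 N, if the wrist force passes 120 N, or if a joint passes its speed limit or range.

## Working session

There is one attempt and no reset: what is moved stays moved. The work goes in short steps, Python scripts to look and compute and a tool call to move; the robot and the scene stay as the last step left them, time stands still between calls to the robot, and variables do not carry over. Pictures are saved under pics/ and viewed, about 12 in all and at most 16, crops included, and the job is handed in when it is done.

Besides the shell and the picture viewer there is one more tool, called by a JSON object that holds its "method" and its "body". arm_command: Moves the arm, as the interface text tells. Its arguments: {"type":"object","properties":{"commands":{"type":"array"},"force":{"type":"number"}},"required":["commands"]}

```bash
mkdir -p pics; ls; python3 - <<'E'
from bench import *
import cv2
print(sense())
for n in ("scene","top"):
    cv2.imwrite(f"pics/{n}0.png",snapshot(n)); print(n,camera_info(n))
print(camera_info("wrist"),nose_length)
E
```

```text
pics
{'time': 0.0, 'joint_pos': array([ 5.91054475e+01,  7.51690751e+00,  8.53281621e+01,  1.32953395e-03,
        8.72614734e+01, -4.89291924e+00]), 'qd': array([-0.08162107, -0.07113339,  0.04376573, -0.02990962, -0.06189706,
       -0.05830462]), 'joint_efforts': array([ 1.69047446e-03, -5.69382370e+01, -5.00564182e+01,  1.77780275e-04,
        1.46227199e-02, -1.68832253e-05]), 'tool_pos': array([262.7484505 , 538.84673887, 249.23634521]), 'tcp_rot': array([-89.98958947,   0.10604156,  63.99831162]), 'ft_force': array([-0.47157091, -0.66474707,  0.48355134]), 'wrist_torque': array([-0.05700411, -0.00075922, -0.01055566]), 'finger_gap': 85.5728390598523}
scene {'fx': 366.10241539163457, 'fy': 366.10241539163457, 'cx': 321.29306593952623, 'cy': 202.0829504955975, 'rvec': array([ 1.62948536,  2.03274154, -0.75096225]), 'tvec': array([ 108.40533345, -309.09273004, 1651.61156268])}
top {'fx': 412.17009569928143, 'fy': 412.17009569928143, 'cx': 316.946601347524, 'cy': 199.72789292114018, 'rvec': array([ 2.14984031, -2.19360515,  0.12513449]), 'tvec': array([   6.91147241,  485.13128724, 1201.56508831])}
{'fx': 309.70691628693146, 'fy': 309.70691628693146, 'cx': 316.37138147181787, 'cy': 201.40922620248017, 'hand_eye': array([[ 9.99999827e-01,  2.22075250e-04,  5.44183915e-04,
         5.29066138e-02],
       [-4.64808345e-04, -2.67873018e-01,  9.63454114e-01,
        -1.23887403e+02],
       [ 3.59731501e-04, -9.63454201e-01, -2.67872869e-01,
         6.72135106e+01],
       [ 0.00000000e+00,  0.00000000e+00,  0.00000000e+00,
         1.00000000e+00]])} 19.0
```

View pics/top0.png

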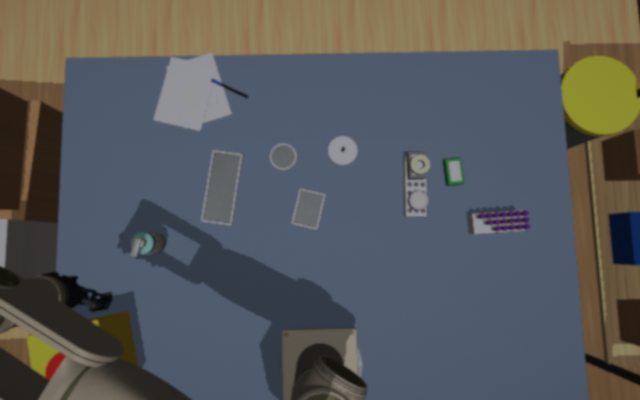

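View pics/scene0.png

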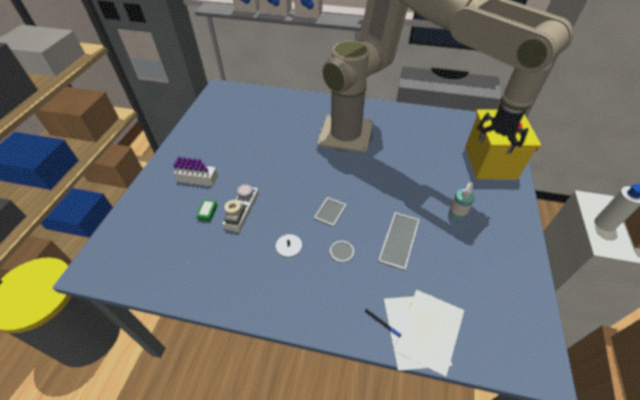

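Top view shows: roll at (419,164) on the lancet box, tin at (418,200), both on the white rack; look-alike green box at (454,171). Stand (343,150), dish (283,157), short tray (309,209), long tray (222,188).

```bash
cat > h.py <<'E'
import numpy as np, cv2
from bench import *
from scipy.spatial.transform import Rotation as R
def cast(n,px,z,s=None):
    "pixels -> world xy on plane z"
    c=camera_info(n); px=np.atleast_2d(px).astype(float)
    u=(px-[c['cx'],c['cy']])/[c['fx'],c['fy']]
    if n=='wrist':
        th=np.linalg.norm(u,axis=1); k=np.where(th>1e-9,np.sin(th)/np.maximum(th,1e-9),1)
        d=np.c_[u*k[:,None],np.cos(th)]
        H=np.array(c['hand_eye']); Rt=R.from_euler('xyz',s['tcp_rot'],degrees=True).as_matrix()
        d=d@H[:3,:3].T@Rt.T; o=Rt@H[:3,3]+s['tool_pos']
    else:
        M=cv2.Rodrigues(c['rvec'])[0]; d=np.c_[u,np.ones(len(u))]@M; o=-M.T@c['tvec']
    t=(z-o[2])/d[:,2]
    return (o+d*t[:,None])[:,:2]
def rect(xy):
    (c,(a,b),ang)=cv2.minAreaRect(xy.astype(np.float32))
    if a<b: a,b,ang=b,a,ang+90
    return np.round(c,1),round(a,1),round(b,1),round((ang+90)%180-90,1)
def contours(m,lo):
    cs,_=cv2.findContours(m.astype(np.uint8),cv2.RETR_EXTERNAL,cv2.CHAIN_APPROX_NONE)
    return [c[:,0] for c in cs if cv2.contourArea(c)>lo]
E
python3 - <<'E'
from h import *
im=cv2.imread('pics/top0.png')
crop=im[125:250,195:535]; cv2.imwrite('pics/crop0.png',cv2.resize(crop,None,fx=2.35,fy=2.35,interpolation=cv2.INTER_CUBIC))
hsv=cv2.cvtColor(im,cv2.COLOR_BGR2HSV)
b,g,r=[im[...,i].astype(int) for i in range(3)]
m=(b-r<22); m[:125]=0;m[250:]=0;m[:,:195]=0;m[:,535:]=0
for c in contours(m,80):
    p=c.mean(0).round()
    print(p,'z9',rect(cast('top',c,9)),'z34',rect(cast('top',c,34)))
E
```

```text
[207. 241.] z9 (array([365.7, 331.8]), 98.8, 42.7, 52.6) z34 (array([365.5, 325.3]), 96.8, 41.8, 52.6)
[496. 221.] z9 (array([ 413.6, -543.2]), 184.1, 74.8, -87.0) z34 (array([ 412.5, -532.1]), 180.3, 73.3, -87.0)
[308. 208.] z9 (array([461.1,  24.2]), 115.6, 85.3, -14.2) z34 (array([459.,  24.]), 113.3, 83.5, -14.2)
[453. 171.] z9 (array([ 565.9, -419.7]), 83.6, 57.3, 4.8) z34 (array([ 561.7, -411. ]), 81.9, 56.2, 4.8)
[415. 184.] z9 (array([ 529.7, -306.6]), 203.7, 82.6, -2.4) z34 (array([ 526.2, -300.2]), 199.6, 81.0, -2.4)
[222. 187.] z9 (array([531.4, 283.9]), 225.4, 98.7, -8.9) z34 (array([527.9, 278.4]), 220.8, 96.7, -8.9)
[283. 156.] z9 (array([621.6,  97.7]), 85.4, 83.7, 88.9) z34 (array([616.3,  96. ]), 83.7, 82.0, 88.9)
[342. 150.] z9 (array([638.5, -82.9]), 93.5, 91.9, -1.3) z34 (array([632.8, -81. ]), 91.6, 90.0, -1.3)
```

View pics/crop0.png

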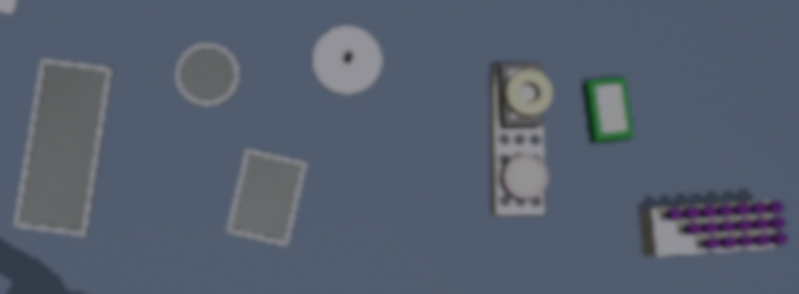

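Lancet box meant: the grey one at (417,163) under the beige roll, on the rack. The green-rimmed one at (453,171) is the decoy. The crop confirms it. Moving over the pile.

{"method": "arm_command", "body": {"commands": [[100,[0.3,-1,0],[0,0,1]],[100,[0.3,-1,0],[0,0,1]],[100,[0.3,-1,0],[0,0,1]],[100,[0.3,-1,0],[0,0,1]],[100,[0.3,-1,0],[0,0,1]]]}}

```text
time: 0.52
tool_pos: [304.9, 386.9, 244.4]
tcp_rot: [-89.8, 0.4, 69.6]
ft_force: [0.3, 0.1, 0.4]
finger_gap: 85.6
```

{"method": "arm_command", "body": {"commands": [[100,[0.3,-1,0],[0,0,1]],[100,[0.3,-1,0],[0,0,1]],[100,[0.3,-1,0],[0,0,1]],[100,[0.3,-1,0],[0,0,1]],[100,[0.3,-1,0],[0,0,1]]]}}

```text
time: 0.93
tool_pos: [349.1, 229.0, 241.8]
tcp_rot: [-89.7, 0.6, 75.0]
ft_force: [-0.5, -0.9, -1.1]
finger_gap: 85.5
```

{"method": "arm_command", "body": {"commands": [[100,[0.3,-1,0],[0,0,1]],[100,[0.3,-1,0],[0,0,1]],[100,[0.3,-1,0],[0,0,1]],[100,[0.3,-1,0],[0,0,1]],[100,[0.3,-1,0],[0,0,1]]]}}

```text
time: 1.35
tool_pos: [393.3, 71.2, 240.3]
tcp_rot: [-89.6, 0.6, 80.3]
ft_force: [0.7, -0.1, 0.4]
finger_gap: 85.6
```

{"method": "arm_command", "body": {"commands": [[100,[0.3,-1,0],[0,0,1]],[100,[0.3,-1,0],[0,0,1]],[100,[0.3,-1,0],[0,0,1]],[100,[0.3,-1,0],[0,0,1]],[100,[0.3,-1,0],[0,0,1]]]}}

```text
time: 1.77
tool_pos: [437.7, -86.9, 239.0]
tcp_rot: [-89.6, 0.6, 85.6]
ft_force: [1.1, 0.0, 0.1]
finger_gap: 85.4
```

{"method": "arm_command", "body": {"commands": [[100,[0.3,-1,0],[0,0,1]],[100,[0.3,-1,0],[0,0,1]],[100,[0.3,-1,0],[0,0,1]],[100,[0.3,-1,0],[0,0,1]],[100,[0.3,-1,0],[0,0,1]]]}}

```text
time: 2.18
tool_pos: [482.2, -245.2, 236.8]
tcp_rot: [-89.5, 0.5, 90.7]
ft_force: [0.2, 1.0, 0.4]
finger_gap: 85.4
```

```bash
python3 - <<'E'
from h import *
s=sense(); im=snapshot('wrist'); cv2.imwrite('pics/w1.png',im); np.save('w1.npy',np.r_[s['tool_pos'],s['tcp_rot']]); print(s['tool_pos'],s['tcp_rot'])
print('roll top est',cast('top',[419.7,164.6],88),'tin',cast('top',[418.4,200.3],64))
E
```

```text
[ 482.19945381 -245.22015179  236.81351212] [-89.45559157   0.51516775  90.740972  ]
roll top est [[ 573.6937078  -297.78493176]] tin [[ 473.67801441 -295.49865127]]
```

View pics/w1.png

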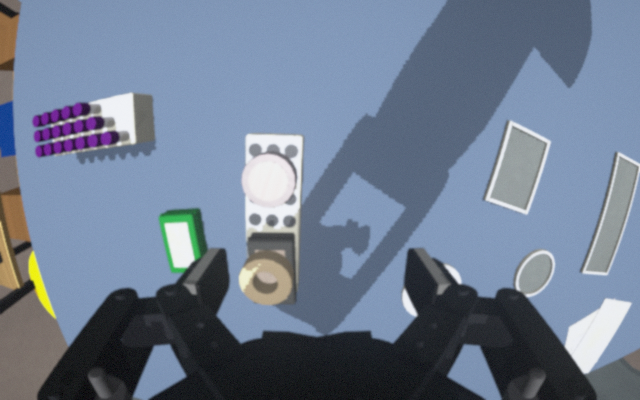

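Wrist view: roll (267,278) on grey box, tin (269,181), rack edges x≈246–302; green decoy at (181,240). Measuring these.

```bash
python3 - <<'E'
from h import *
v=np.load('w1.npy'); s=dict(tool_pos=v[:3],tcp_rot=v[3:])
im=cv2.imread('pics/w1.png'); b,g,r=[im[...,i].astype(int) for i in range(3)]
for name,m,z in (('roll',(r-b>25),88),('tin',(r-b>4)&(r>150),64),('rack',(abs(r-b)<6)&(r>130),34)):
    m=m.astype(np.uint8); m[:,:235]=0;m[:,315:]=0;m[:125]=0;m[312:]=0
    if name=='tin': m[215:]=0
    for c in contours(m,150): print(name,c.mean(0).round(),rect(cast('wrist',c,z,s)))
w=lambda p,z:cast('wrist',p,z,s).round(1).tolist()
print('rack top edges', w([[248,135],[302,136],[246,225],[300,225]],34))
print('roll by eye',w([267.5,278],88),'tin',w([269.5,181],64),'box top L/R near edge',w([[249,247],[294,247]],64))
E
```

```text
roll [265. 281.] (array([ 574.6, -297.6]), 53.7, 53.5, -87.7)
rack [285. 179.] (array([ 480.3, -296.2]), 98.8, 65.3, -1.9)
rack top edges [[431.6, -320.9], [432.9, -262.9], [533.0, -326.8], [531.6, -264.8]]
roll by eye [[570.4, -294.9]] tin [[475.7, -293.2]] box top L/R near edge [[547.1, -317.6], [545.5, -269.4]]
```

{"method": "arm_command", "body": {"commands": [[100,[1,-0.6,-0.5],[0.3,0,-1]],[100,[1,-0.6,-0.6],[0,0.3,-1]],[100,[0.9,-0.5,-0.6],[0,0,-1]],[100,[0,0,-0.6],[0,0,0]],[100,[0,0,0],[0,0,0]]]}}

```text
time: 2.65
tool_pos: [569.4, -306.2, 160.4]
tcp_rot: [-88.9, 0.3, 87.2]
ft_force: [-1.5, 1.2, -1.3]
finger_gap: 85.5
```

{"method": "arm_command", "body": {"commands": [[100,[0.15,0.3,-0.5],[0.3,-1,0]],[100,[0,0,-0.8],[0,0,0]],[100,[0,0,-0.8],[0,0,0]],[100,[0,0,-0.4],[0,0,0]],[100,[0,0,0],[0,0,0]]]}}

```text
time: 3.07
tool_pos: [573.0, -295.8, 84.6]
tcp_rot: [-89.8, -0.1, 87.2]
ft_force: [-0.3, 0.6, -1.2]
finger_gap: 85.3
```

```bash
python3 - <<'E'
from h import *
s=sense(); im=snapshot('wrist'); cv2.imwrite('pics/w2.png',im); print(s['tool_pos'],s['tcp_rot'],s['ft_force'])
E
```

```text
[ 572.95302885 -295.8405207    84.59348753] [-89.83060989  -0.13845344  87.22181425] [-0.34587324  0.601177   -1.20237662]
```

View pics/w2.png

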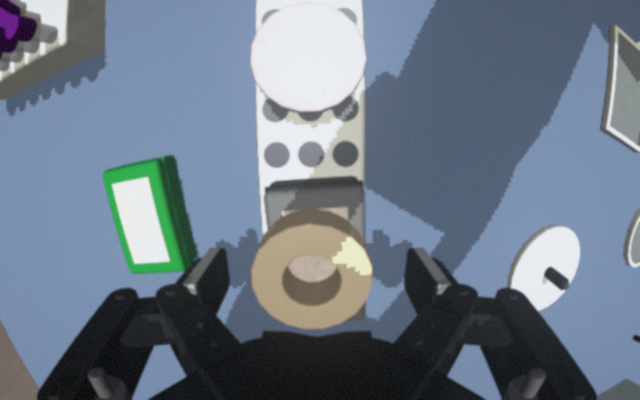

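Roll is centred between the fingers (312 vs 316 px). Close gently.

{"method": "arm_command", "body": {"commands": [[100,[0,0,-0.1],[0,0,0]],[40,[0,0,0],[0,0,0]],[40,[0,0,0],[0,0,0]],[40,[0,0,0],[0,0,0]],[40,[0,0,0],[0,0,0]]], "force": 25}}

```text
time: 3.53
tool_pos: [576.5, -298.0, 90.8]
tcp_rot: [-90.4, 0.2, 87.2]
ft_force: [0.3, -0.6, -0.1]
finger_gap: 55.6
```

{"method": "arm_command", "body": {"commands": [[40,[0,0,0],[0,0,0]],[40,[0,0,0],[0,0,0]],[40,[0,0,0],[0,0,0]]]}}

```text
time: 3.78
tool_pos: [577.4, -298.6, 92.7]
tcp_rot: [-90.5, 0.2, 87.2]
ft_force: [0.5, 0.2, -0.9]
finger_gap: 55.3
```

{"method": "arm_command", "body": {"commands": [[40,[0,0,0.3],[0,0,0]],[40,[0,0,0.5],[0,0,0]],[40,[0,0,0.5],[0,0,0]],[40,[0,0,0],[0,0,0]]]}}

```text
time: 4.12
tool_pos: [576.3, -297.9, 132.9]
tcp_rot: [-90.3, 0.1, 87.2]
ft_force: [1.3, -0.5, -0.5]
finger_gap: 55.2
```

```bash
python3 - <<'E'
from h import *
s=sense(); im=snapshot('wrist'); cv2.imwrite('pics/w3.png',im); print(s['tool_pos'],s['tcp_rot'],s['ft_force'],s['finger_gap'])
E
```

```text
[ 576.2703315  -297.9356559   132.87886512] [-90.32990666   0.14751732  87.23243346] [ 1.3060701  -0.50342976 -0.52076653] 55.214335992132376
```

View pics/w3.png

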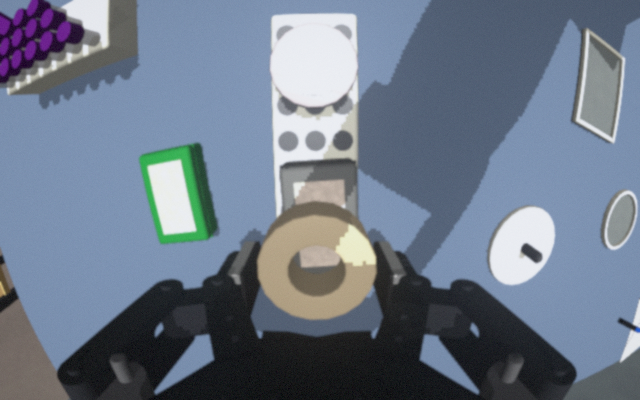

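```bash
cat >> h.py <<'E'
def offs(f,px,s,dz):
    "tool-relative xy of pixel on plane tool z + dz"
    print((cast('wrist',px,s['tool_pos'][2]+dz,s)-s['tool_pos'][:2]).round(1).tolist())
E
python3 - <<'E'
from h import *
s=dict(tool_pos=np.array([572.95,-295.84,84.59]),tcp_rot=np.array([-89.83,-.138,87.22]))
offs('',[312,269],s,3.4)
print('w2 tin',cast('wrist',[308.5,57],64,s), 'stand base',cast('wrist',[545,267],8,s))
s=dict(tool_pos=np.array([576.27,-297.94,132.88]),tcp_rot=np.array([-90.33,.1475,87.23]))
im=cv2.imread('pics/w3.png').astype(int); m=(im[...,2]-im[...,0]>18); m[:200]=0;m[322:]=0;m[:,:250]=0;m[:,385:]=0
for c in contours(m,500):
  for dz in(0,3): 
    q=cast('wrist',c,132.88+dz,s); print(c.mean(0),rect(q),q.min(0),q.max(0))
print('stand base',cast('wrist',[521,245],8,s),'tin',cast('wrist',[314.5,65],64,s),
 'rack near edge',cast('wrist',[[271,15],[355,13]],34,s),'box corners',cast('wrist',[[280,162],[356,160]],64,s))
E
```

```text
[[-3.1, -1.9]]
w2 tin [[ 476.98693414 -294.91554701]] stand base [[633.69380227 -89.27947379]]
[317.2259887  257.73728814] (array([ 573.7, -298.8]), 59.3, 55.2, 32.3) [ 542.46243461 -325.56259444] [ 603.15704725 -270.38770096]
[317.2259887  257.73728814] (array([ 572.1, -298.7]), 57.9, 53.9, 32.3) [ 541.63466517 -324.81016294] [ 600.85484394 -270.97561465]
stand base [[635.93422171 -88.81360702]] tin [[ 476.65940188 -294.57398278]] rack near edge [[ 431.01322014 -323.91378883]
 [ 432.61001363 -263.65045424]] box corners [[ 536.19041699 -319.21191803]
 [ 537.17441625 -271.38665785]]
```

{"method": "arm_command", "body": {"commands": [[40,[0.3,1,-0.2],[0,0,0]],[40,[0.3,1,-0.2],[0,0,0]],[40,[0.3,1,-0.2],[0,0,0]],[40,[0.3,1,-0.2],[0,0,0]],[40,[0.3,1,-0.2],[0,0,0]]]}}

```text
time: 4.58
tool_pos: [620.0, -150.6, 100.2]
tcp_rot: [-90.4, 0.3, 86.6]
ft_force: [-0.4, 0.4, -0.3]
finger_gap: 55.6
```

{"method": "arm_command", "body": {"commands": [[40,[0.2,0.9,-0.2],[0,0,0]],[40,[0.2,0.5,0],[0,0,0]],[40,[0,0,0],[0,0,0]]]}}

```text
time: 4.83
tool_pos: [630.9, -99.5, 89.1]
tcp_rot: [-90.1, 0.2, 86.9]
ft_force: [0.6, -0.1, 0.6]
finger_gap: 55.5
```

```bash
python3 - <<'E'
from h import *
s=sense(); im=snapshot('wrist'); cv2.imwrite('pics/w4.png',im); np.save('w4.npy',np.r_[s['tool_pos'],s['tcp_rot']]);print(s['tool_pos'],s['tcp_rot'],s['ft_force'],s['finger_gap'])
E
```

```text
[630.92984375 -99.47742329  89.05736446] [-90.08344439   0.15927056  86.88904448] [ 0.55859225 -0.11403666  0.55355272] 55.519029441600516
```

View pics/w4.png

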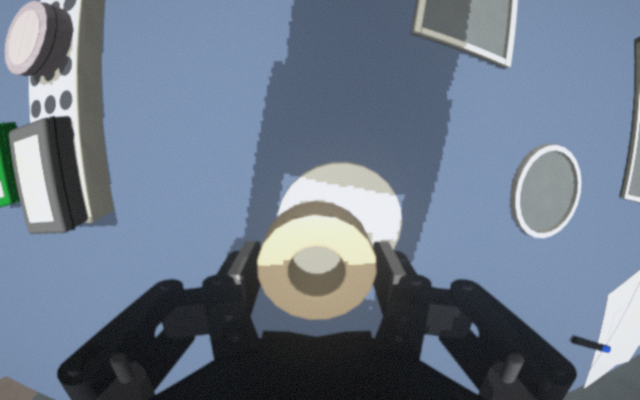

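```bash
python3 - <<'E'
from h import *
v=np.load('w4.npy'); s=dict(tool_pos=v[:3],tcp_rot=v[3:])
print(cast('wrist',[[342,163],[279,214],[402,214],[296,183],[388,182]],8,s))
print('roll',cast('wrist',[[317,203],[317,319]],89,s), cast('wrist',[[258,265],[376,265]],90,s))
print('dish',cast('wrist',[546,191],9,s))
E
```

```text
[[ 595.11153649  -80.69896679]
 [ 628.55132591 -125.8124784 ]
 [ 633.38813671  -38.76513004]
 [ 607.15396981 -112.32650628]
 [ 609.60831055  -49.31246207]]
roll [[ 598.89532255  -97.6269918 ]
 [ 658.11447665 -100.77663088]] [[ 626.16351383 -125.64180835]
 [ 628.98166273  -72.67111549]]
dish [[621.75014982  92.3161216 ]]
```

{"method": "arm_command", "body": {"commands": [[40,[0.38,0.58,0],[0,0,0]],[40,[0,0,0],[0,0,0]],[40,[0,0,-0.4],[0,0,0]],[40,[0,0,0],[0,0,0]]]}}

```text
time: 5.22
tool_pos: [640.3, -85.6, 73.8]
tcp_rot: [-89.9, 0.3, 86.8]
ft_force: [-2.0, -0.5, -2.0]
finger_gap: 55.4
```

{"method": "arm_command", "body": {"commands": [[40,[0.08,0.12,0],[0,0,0]],[40,[0,0,-0.3],[0,0,0]],[40,[0,0,-0.3],[0,0,0]],[40,[0,0,0],[0,0,0]]]}}

```text
time: 5.55
tool_pos: [641.4, -85.1, 52.7]
tcp_rot: [-89.8, 0.3, 86.6]
ft_force: [-0.0, 0.0, -0.4]
finger_gap: 55.6
```

{"method": "arm_command", "body": {"commands": [[40,[0.03,0.1,-0.2],[0,0,0]],[40,[0,0,-0.2],[0,0,0]],[40,[0,0,-0.1],[0,0,0]],[40,[0,0,0],[0,0,0]]]}}

```text
time: 5.88
tool_pos: [641.4, -82.4, 34.9]
tcp_rot: [-89.7, 0.3, 86.6]
ft_force: [-0.2, -0.0, -0.8]
finger_gap: 55.5
```

```bash
python3 - <<'E'
from h import *
s=sense(); im=snapshot('wrist'); cv2.imwrite('pics/w5.png',im); np.save('w5.npy',np.r_[s['tool_pos'],s['tcp_rot']]);print(s['tool_pos'],s['tcp_rot'],s['ft_force'],s['finger_gap'])
E
```

```text
[641.3835399 -82.408694   34.8743537] [-89.68395517   0.27457356  86.58381699] [-0.23370153 -0.02229186 -0.80123539] 55.48609036486874
```

View pics/w5.png

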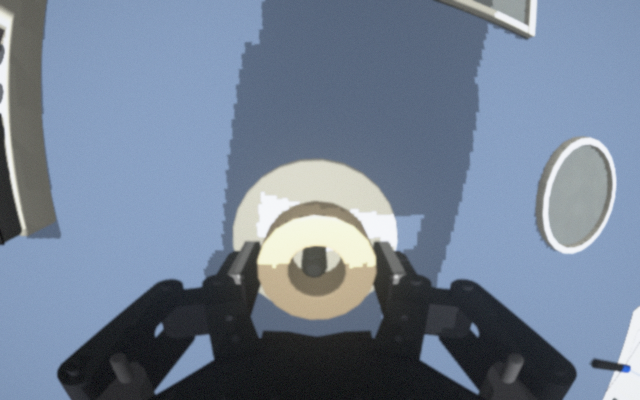

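The post (315,263) stands in the core; keep lowering to contact.

{"method": "arm_command", "body": {"commands": [[40,[0.03,0,-0.1],[0,0,0]],[40,[0,0,0],[0,0,0]]]}}

```text
time: 6.1
tool_pos: [643.3, -82.6, 33.3]
tcp_rot: [-89.8, 0.3, 86.6]
ft_force: [-0.3, -1.2, -0.5]
finger_gap: 55.3
```

{"method": "arm_command", "body": {"commands": [[40,[0,0,-0.07],[0,0,0]],[40,[0,0,0],[0,0,0]]]}}

```text
time: 6.27
tool_pos: [644.5, -82.8, 33.4]
tcp_rot: [-89.9, 0.3, 86.6]
ft_force: [-0.0, 0.3, -1.1]
finger_gap: 55.4
```

{"method": "arm_command", "body": {"commands": [[40,[0,0,-0.05],[0,0,0]],[40,[0,0,0],[0,0,0]]]}}

```text
time: 6.43
tool_pos: [645.5, -82.9, 33.1]
tcp_rot: [-90.0, 0.3, 86.6]
ft_force: [-0.1, -0.7, -1.4]
finger_gap: 55.3
```

{"method": "arm_command", "body": {"commands": [[40,[-0.05,0,-0.12],[0,0,0]],[40,[-0.05,0,-0.1],[0,0,0]]]}}

```text
time: 6.6
tool_pos: [645.6, -83.0, 32.6]
tcp_rot: [-90.4, 0.4, 86.6]
ft_force: [-9.4, 2.5, 22.7]
finger_gap: 55.4
```

{"method": "arm_command", "body": {"commands": [[40,[-0.05,0,-0.1],[0,0,0]],[40,[-0.02,0,-0.06],[0,0,0]]]}}

```text
time: 6.77
tool_pos: [645.5, -82.9, 32.8]
tcp_rot: [-90.6, 0.4, 86.6]
ft_force: [-6.0, 1.0, 7.0]
finger_gap: 55.6
```

Contact: roll sits on the base. Release and rise.

{"method": "arm_command", "body": {"commands": [[85,[0,0,0.03],[0,0,0]],[85,[0,0,0],[0,0,0]],[85,[0,0,0],[0,0,0]],[100,[0,0,0.2],[0,0,0]],[100,[0,0,0.5],[0,0,0]]]}}

```text
time: 7.18
tool_pos: [643.0, -82.4, 51.3]
tcp_rot: [-90.3, 0.3, 86.6]
ft_force: [0.1, -0.3, -1.1]
finger_gap: 85.4
```

{"method": "arm_command", "body": {"commands": [[100,[0,0,0.8],[0,0,0]],[100,[0,0,1],[0,0,0]],[100,[-0.5,-0.5,0.9],[0,0,0]],[100,[-0.7,-1,0],[0,0,0]],[100,[-0.8,-1,0],[0,0,0]]]}}

```text
time: 7.6
tool_pos: [585.5, -153.8, 142.7]
tcp_rot: [-90.6, 0.3, 87.1]
ft_force: [-0.5, -0.8, -1.6]
finger_gap: 85.6
```

```bash
python3 - <<'E'
from h import *
s=sense(); im=snapshot('wrist'); cv2.imwrite('pics/w6.png',im); np.save('w6.npy',np.r_[s['tool_pos'],s['tcp_rot']]);print(s['tool_pos'],s['tcp_rot'],s['ft_force'],s['finger_gap'])
E
```

```text
[ 585.52323074 -153.75922518  142.73524039] [-90.64774076   0.30981472  87.10624284] [-0.54590126 -0.81651568 -1.63615873] 85.63496750296372
```

View pics/w6.png

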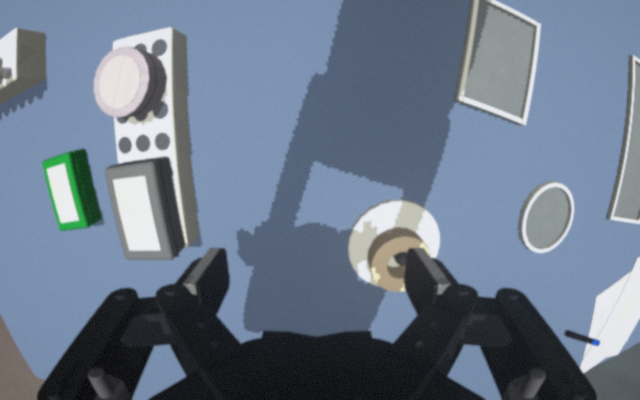

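Roll lies on the stand at (400,262), post through it. Now the tin.

{"method": "arm_command", "body": {"commands": [[100,[-0.7,-0.9,-0.2],[0,0.5,0]],[100,[-0.7,-0.9,-0.2],[0,0,0]],[100,[-0.7,-0.9,-0.2],[0,0,0]],[100,[-0.7,-0.9,-0.2],[0,0,0]],[100,[-0.6,-0.8,0],[0,0,0]]]}}

```text
time: 8.07
tool_pos: [479.7, -295.4, 128.0]
tcp_rot: [-90.7, 0.7, 87.1]
ft_force: [0.2, 0.2, 0.1]
finger_gap: 85.1
```

{"method": "arm_command", "body": {"commands": [[100,[0,0,0],[0,0,0]]]}}

```text
time: 8.15
tool_pos: [476.9, -299.4, 129.1]
tcp_rot: [-90.7, 0.8, 86.9]
ft_force: [0.3, -0.2, -0.5]
finger_gap: 85.7
```

{"method": "arm_command", "body": {"commands": [[100,[0,0.2,-0.5],[-0.5,0.7,0]],[100,[0,0,-0.8],[0,0,0]],[100,[0,0,-0.7],[0,0,0]],[100,[0,0,-0.2],[0,0,0]],[100,[0,0,0],[0,0,0]]]}}

```text
time: 8.57
tool_pos: [478.9, -292.7, 63.5]
tcp_rot: [-90.2, 1.7, 86.7]
ft_force: [-0.2, 0.2, 0.1]
finger_gap: 85.5
```

```bash
python3 - <<'E'
from h import *
s=sense(); im=snapshot('wrist'); cv2.imwrite('pics/w7.png',im); np.save('w7.npy',np.r_[s['tool_pos'],s['tcp_rot']]);print(s['tool_pos'],s['tcp_rot'],s['ft_force'],s['finger_gap'])
E
```

```text
[ 478.88463556 -292.68858649   63.50326611] [-90.2315253    1.65837546  86.69099079] [-0.24467345  0.17825152  0.06010236] 85.45044878754064
```

View pics/w7.png

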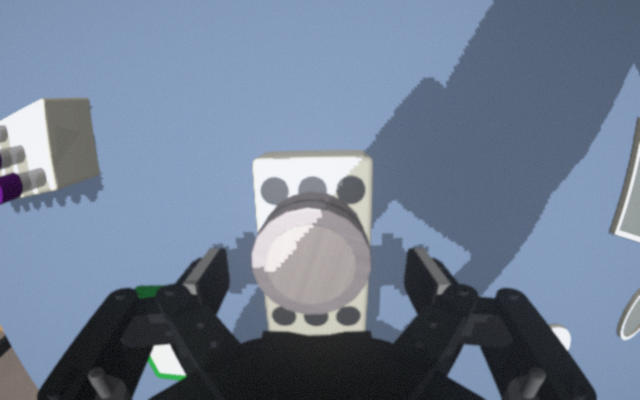

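{"method": "arm_command", "body": {"commands": [[100,[-0.15,-0.05,-0.1],[1.5,0,0]],[100,[-0.05,0,-0.05],[0,0,0]],[40,[0,0,-0.03],[0,0,0]],[40,[0,0,-0.02],[0,0,0]],[40,[0,0,-0.02],[0,0,0]]], "force": 40}}

```text
time: 9.03
tool_pos: [476.7, -292.9, 61.4]
tcp_rot: [-90.4, 0.4, 86.9]
ft_force: [0.0, -0.4, 2.5]
finger_gap: 53.5
```

{"method": "arm_command", "body": {"commands": [[40,[0,0,0],[0,0,0]],[40,[0,0,0],[0,0,0]],[40,[0,0,0],[0,0,0]]]}}

```text
time: 9.28
tool_pos: [477.7, -292.9, 62.7]
tcp_rot: [-90.5, 0.5, 86.9]
ft_force: [-0.1, -0.5, -0.3]
finger_gap: 52.9
```

{"method": "arm_command", "body": {"commands": [[40,[0,0,0.2],[0,0,0]],[40,[0,0,0.4],[0,0,0]],[40,[0,0,0.5],[0,0,0]],[40,[0,0,0.2],[0,0,0]]]}}

```text
time: 9.62
tool_pos: [476.0, -291.4, 102.3]
tcp_rot: [-90.2, 0.3, 86.9]
ft_force: [1.2, -0.7, -0.7]
finger_gap: 53.8
```

```bash
python3 - <<'E'
from h import *
s=sense(); im=snapshot('wrist'); cv2.imwrite('pics/w8.png',im); np.save('w8.npy',np.r_[s['tool_pos'],s['tcp_rot']]);print(s['tool_pos'],s['tcp_rot'],s['ft_force'],s['finger_gap'])
E
```

```text
[ 476.02663703 -291.39862412  102.30772914] [-90.2039218    0.31414443  86.94524336] [ 1.17992127 -0.67809396 -0.73304407] 53.80714650897787
```

View pics/w8.png

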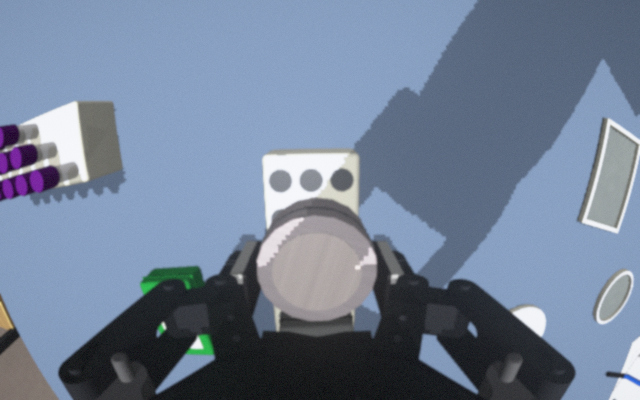

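{"method": "arm_command", "body": {"commands": [[40,[0.3,1,0],[0,0,0]],[40,[0.38,1,0],[0,0,0]],[40,[0.38,1,0],[0,0,0]],[40,[0.38,1,0],[0,0,0]],[40,[0.38,1,0],[0,0,0]]]}}

```text
time: 10.08
tool_pos: [531.9, -144.3, 106.8]
tcp_rot: [-90.6, 0.7, 86.3]
ft_force: [1.3, -0.4, -1.8]
finger_gap: 54.1
```

{"method": "arm_command", "body": {"commands": [[40,[0.38,1,0],[0,0,0]],[40,[0.38,1,0],[0,0,0]],[40,[0.38,1,0],[0,0,0]],[40,[0.38,1,0],[0,0,0]],[40,[0.3,0.7,0],[0,0,0]]]}}

```text
time: 10.5
tool_pos: [588.4, 5.4, 107.8]
tcp_rot: [-90.7, 0.7, 86.3]
ft_force: [-0.0, -0.6, -1.6]
finger_gap: 53.7
```

{"method": "arm_command", "body": {"commands": [[40,[0.2,0.5,0],[0,0,0]],[40,[0,0,0],[0,0,0]]]}}

```text
time: 10.67
tool_pos: [595.8, 26.2, 108.1]
tcp_rot: [-90.8, 0.6, 86.5]
ft_force: [0.5, -0.1, -1.4]
finger_gap: 53.6
```

{"method": "arm_command", "body": {"commands": [[40,[0.33,0.8,-0.2],[0,0.7,0]],[40,[0.33,0.8,-0.2],[0.5,0,0]],[40,[0.2,0.5,-0.2],[0,0,0]],[40,[0,0,0],[0,0,0]]]}}

```text
time: 11.0
tool_pos: [622.5, 90.8, 90.0]
tcp_rot: [-90.1, 0.2, 86.6]
ft_force: [0.0, -1.0, -2.5]
finger_gap: 53.7
```

```bash
python3 - <<'E'
from h import *
s=sense(); im=snapshot('wrist'); cv2.imwrite('pics/w9.png',im); np.save('w9.npy',np.r_[s['tool_pos'],s['tcp_rot']]);print(s['tool_pos'],s['tcp_rot'],s['ft_force'],s['finger_gap'])
E
```

```text
[622.53854655  90.82934406  89.98119467] [-90.10216469   0.1526287   86.57211605] [ 0.02230224 -1.01819807 -2.45128531] 53.677417301410365
```

View pics/w9.png

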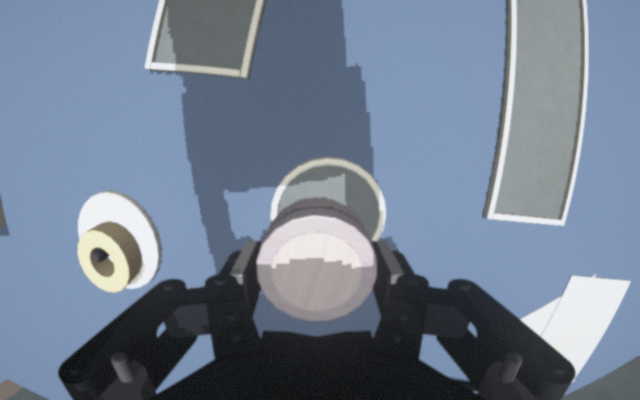

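```bash
python3 - <<'E'
from h import *
v=np.load('w9.npy'); s=dict(tool_pos=v[:3],tcp_rot=v[3:])
P=cast('wrist',[[328,157.5],[270,208],[386,208],[281,182],[374,180]],9,s); print(P)
A=np.c_[2*P,np.ones(5)]; print(np.linalg.lstsq(A,(P**2).sum(1),rcond=None)[0][:2], P[0]+[41,0])
print(cast('wrist',[[257,264],[376,264]],92,s))
E
```

```text
[[582.62746215 100.65150001]
 [615.29328309  58.61838185]
 [620.11550323 139.66825456]
 [597.36858212  67.98136634]
 [599.61298292 131.27126703]]
[623.85826377  98.75983123] [623.62746215 100.65150001]
[[616.563044    64.57270226]
 [619.65924825 117.44172279]]
```

{"method": "arm_command", "body": {"commands": [[40,[0.12,0.27,0],[0,0,0]],[40,[0,0,-0.5],[0,0,0]],[40,[0,0,-0.5],[0,0,0]],[40,[0,0,-0.2],[0,0,0]],[40,[0,0,0],[0,0,0]]]}}

```text
time: 11.47
tool_pos: [626.4, 94.4, 52.8]
tcp_rot: [-90.2, 0.3, 86.4]
ft_force: [-0.1, -0.5, -1.4]
finger_gap: 53.8
```

Expected contact about TCP z≈31; y is 4 mm short.

{"method": "arm_command", "body": {"commands": [[40,[0,0.2,-0.3],[0,0,0]],[40,[0,0,-0.15],[0,0,0]],[40,[0,0,0],[0,0,0]]]}}

```text
time: 11.72
tool_pos: [625.9, 99.3, 37.6]
tcp_rot: [-90.2, 0.3, 86.3]
ft_force: [-0.2, -0.1, -1.2]
finger_gap: 53.5
```

{"method": "arm_command", "body": {"commands": [[40,[0,0,-0.12],[0,0,0]],[40,[0,0,-0.08],[0,0,0]]]}}

```text
time: 11.88
tool_pos: [626.3, 99.3, 31.8]
tcp_rot: [-90.2, 0.3, 86.3]
ft_force: [-0.4, -0.5, -1.8]
finger_gap: 53.6
```

{"method": "arm_command", "body": {"commands": [[40,[0,0,-0.1],[0,0,0]],[40,[0,0,-0.08],[0,0,0]]]}}

```text
time: 12.05
tool_pos: [626.7, 99.4, 30.4]
tcp_rot: [-90.2, 0.3, 86.3]
ft_force: [-17.4, -2.4, 28.4]
finger_gap: 53.7
```

Contact. Release, rise.

{"method": "arm_command", "body": {"commands": [[85,[0,0,0.03],[0,0,0]],[85,[0,0,0],[0,0,0]],[85,[0,0,0],[0,0,0]],[100,[0,0,0.2],[0,0,0]],[100,[0,0,0.5],[0,0,0]]]}}

```text
time: 12.47
tool_pos: [626.4, 99.3, 52.6]
tcp_rot: [-90.2, 0.3, 86.3]
ft_force: [1.1, 0.0, -0.4]
finger_gap: 85.4
```

{"method": "arm_command", "body": {"commands": [[100,[0,0,0.9],[0,0,0]],[100,[0,0,1],[0,0,0]],[100,[-0.1,-0.8,0.9],[0,0,0]],[100,[-0.1,-1,0],[0,0,0]],[100,[-0.1,-1,0],[0,0,0]]]}}

```text
time: 12.88
tool_pos: [618.4, 19.0, 148.6]
tcp_rot: [-90.5, 0.2, 86.8]
ft_force: [0.5, -0.7, -0.7]
finger_gap: 85.3
```

```bash
python3 - <<'E'
from h import *
s=sense(); im=snapshot('wrist'); cv2.imwrite('pics/w10.png',im); np.save('w10.npy',np.r_[s['tool_pos'],s['tcp_rot']]);print(s['tool_pos'],s['tcp_rot'])
E
```

```text
[618.43723976  19.02795908 148.60384894] [-90.50618184   0.22135883  86.77973152]
```

View pics/w10.png

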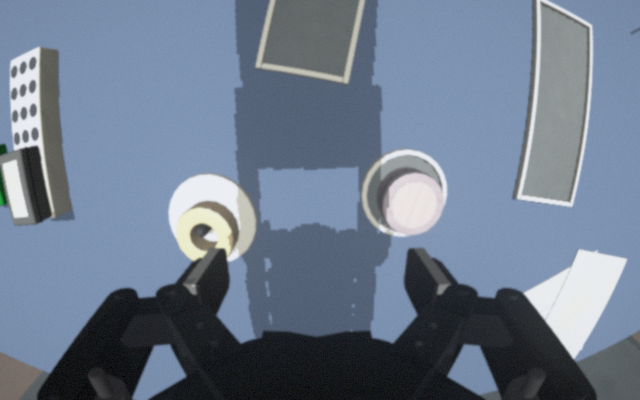

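{"method": "arm_command", "body": {"commands": [[100,[-0.13,-1,-0.1],[0,0.4,0]],[100,[-0.13,-1,-0.1],[0,0,0]],[100,[-0.13,-1,-0.1],[0,0,0]],[100,[-0.13,-1,-0.1],[0,0,0]],[100,[-0.13,-1,-0.1],[0,0,0]]]}}

```text
time: 13.35
tool_pos: [602.0, -139.6, 144.7]
tcp_rot: [-90.9, 0.4, 86.8]
ft_force: [-0.1, -0.7, -0.3]
finger_gap: 85.4
```

{"method": "arm_command", "body": {"commands": [[100,[-0.13,-1,-0.1],[0,0,0.4]],[100,[-0.13,-1,-0.1],[0,0,0.4]],[100,[-0.13,-1,-0.1],[0,0,0]],[100,[-0.1,-0.8,-0.1],[0,0,0]],[100,[-0.1,-0.5,0],[0,0,0]]]}}

```text
time: 13.77
tool_pos: [583.4, -278.3, 138.8]
tcp_rot: [-91.2, 0.6, 87.5]
ft_force: [0.4, 0.1, -0.9]
finger_gap: 85.4
```

{"method": "arm_command", "body": {"commands": [[100,[0,0,0],[0,0,0]]]}}

```text
time: 13.85
tool_pos: [582.6, -281.8, 139.9]
tcp_rot: [-91.3, 0.7, 87.3]
ft_force: [0.6, 0.7, -0.1]
finger_gap: 85.3
```

```bash
python3 - <<'E'
from h import *
v=np.load('w10.npy'); s=dict(tool_pos=v[:3],tcp_rot=v[3:])
w=lambda p,z:cast('wrist',p,z,s).round(1).tolist()
print('tin',w([413,203],33),'dish',w([[404,150],[362,193],[447,193],[404,237]],9),'roll',w([205,233],32),'stand',w([212.5,218],8))
print('short tray far edge (x max)',w([[257,67],[347,82]],9))
E
```

```text
tin [[624.6, 98.5]] dish [[583.3, 97.0], [620.2, 58.7], [624.3, 139.9], [665.1, 98.6]] roll [[642.4, -80.3]] stand [[636.8, -80.2]]
short tray far edge (x max) [[505.3, -25.4], [523.5, 49.4]]
```

{"method": "arm_command", "body": {"commands": [[100,[-0.1,-0.4,-0.5],[0.6,1.2,0.3]],[100,[0,0,-0.7],[0,0,0]],[100,[0,0,-0.5],[0,0,0]],[100,[0,0,0],[0,0,0]]]}}

```text
time: 14.18
tool_pos: [581.6, -295.5, 93.2]
tcp_rot: [-90.4, 0.3, 87.5]
ft_force: [-0.6, 1.0, -0.1]
finger_gap: 85.2
```

{"method": "arm_command", "body": {"commands": [[100,[-0.1,0,-0.6],[0,0.3,0.3]],[100,[0,0,-0.35],[0,0,0]],[100,[0,0,0],[0,0,0]]]}}

```text
time: 14.43
tool_pos: [579.9, -293.5, 65.8]
tcp_rot: [-90.2, 0.3, 87.9]
ft_force: [-0.2, -0.8, -0.7]
finger_gap: 85.7
```

```bash
python3 - <<'E'
from h import *
s=sense(); im=snapshot('wrist'); cv2.imwrite('pics/w11.png',im); np.save('w11.npy',np.r_[s['tool_pos'],s['tcp_rot']]);print(s['tool_pos'],s['tcp_rot'])
E
```

```text
[ 579.93404317 -293.45821122   65.83594356] [-90.15894775   0.29665752  87.86832794]
```

View pics/w11.png

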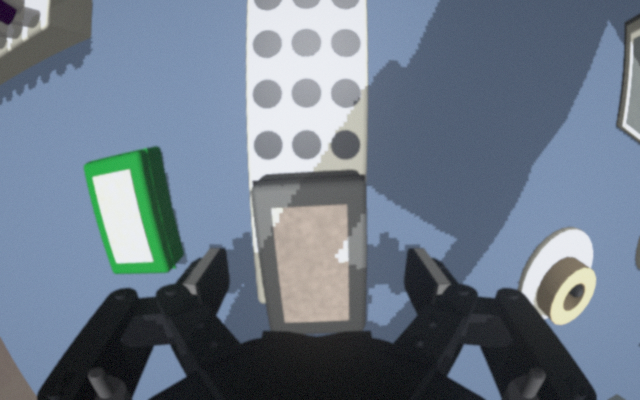

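```bash
python3 - <<'E'
from h import *
v=np.load('w11.npy'); s=dict(tool_pos=v[:3],tcp_rot=v[3:])
print(cast('wrist',[[254,185],[365,183]],64,s),cast('wrist',[[273,208],[348,206],[279,323],[350,321]],64,s))
E
```

```text
[[ 539.55024393 -318.42497531]
 [ 540.40122839 -271.83580106]] [[ 549.92270196 -311.03461073]
 [ 550.15971888 -279.09777921]
 [ 610.85824781 -313.68223681]
 [ 610.66556901 -277.8368892 ]]
```

{"method": "arm_command", "body": {"commands": [[100,[-0.1,-0.06,-0.15],[0,0,0.5]],[100,[0,0,-0.03],[0,0,0]],[35,[0,0,-0.03],[0,0,0]],[35,[0,0,-0.02],[0,0,0]],[35,[0,0,-0.02],[0,0,0]]], "force": 40}}

```text
time: 14.9
tool_pos: [579.4, -295.6, 63.1]
tcp_rot: [-90.5, 0.4, 88.5]
ft_force: [-0.4, 1.2, 2.4]
finger_gap: 51.6
```

{"method": "arm_command", "body": {"commands": [[35,[0,0,0],[0,0,0]],[35,[0,0,0],[0,0,0]],[35,[0,0,0],[0,0,0]]]}}

```text
time: 15.15
tool_pos: [580.0, -296.0, 64.2]
tcp_rot: [-90.5, 0.5, 88.5]
ft_force: [-0.2, 0.5, -1.9]
finger_gap: 49.5
```

{"method": "arm_command", "body": {"commands": [[35,[0,0,0.3],[0,0,0]],[35,[0,0,0.5],[0,0,0]],[35,[0,0,0.8],[0,0.5,0]],[35,[-0.2,0.6,0.2],[0,0,-1]],[35,[-0.35,1,0],[0,0,-1.2]]]}}

```text
time: 15.57
tool_pos: [562.0, -250.8, 120.1]
tcp_rot: [-89.9, 0.5, 86.0]
ft_force: [0.2, 0.1, -1.8]
finger_gap: 49.2
```

{"method": "arm_command", "body": {"commands": [[35,[-0.35,1,0],[0,0,-1.2]],[35,[-0.35,1,0],[0,0,-1.2]],[35,[-0.35,1,0],[0,0,-1.2]],[35,[-0.35,1,0],[0,0,-1.2]],[35,[-0.35,1,0],[0,0,-1.2]]]}}

```text
time: 15.98
tool_pos: [508.3, -97.5, 125.3]
tcp_rot: [-90.3, 0.6, 79.4]
ft_force: [-0.0, 0.9, -1.3]
finger_gap: 49.6
```

{"method": "arm_command", "body": {"commands": [[35,[-0.35,1,0],[0,0,-1.2]],[35,[-0.35,1,0],[0,0,-1.2]],[35,[-0.35,0.7,0],[0,0,-1.2]],[35,[0,0,0],[0,0,0]]]}}

```text
time: 16.32
tool_pos: [472.9, -8.4, 127.3]
tcp_rot: [-90.3, 0.5, 75.7]
ft_force: [-1.5, -0.1, -1.7]
finger_gap: 49.5
```

{"method": "arm_command", "body": {"commands": [[35,[-0.2,0.6,-0.3],[0.4,0.3,0]],[35,[-0.2,0.5,-0.6],[0,0,0]],[35,[0,0,-0.6],[0,0,0]],[35,[0,0,-0.5],[0,0,0]],[35,[0,0,0],[0,0,0]]]}}

```text
time: 16.73
tool_pos: [462.7, 27.0, 70.7]
tcp_rot: [-90.4, 0.1, 76.0]
ft_force: [-0.6, -0.5, -1.8]
finger_gap: 49.6
```

```bash
python3 - <<'E'
from h import *
s=sense(); im=snapshot('wrist'); cv2.imwrite('pics/w12.png',im); np.save('w12.npy',np.r_[s['tool_pos'],s['tcp_rot']]);print(s['tool_pos'],s['tcp_rot'])
E
```

```text
[462.74172586  26.99894259  70.71362229] [-9.03814925e+01  7.23345530e-02  7.59902484e+01]
```

View pics/w12.png

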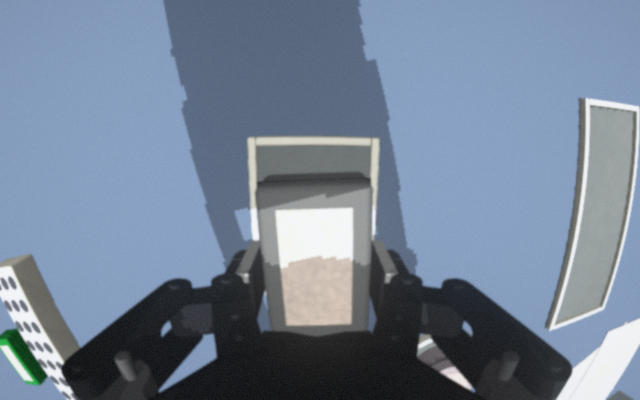

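```bash
python3 - <<'E'
from h import *
v=np.load('w12.npy'); s=dict(tool_pos=v[:3],tcp_rot=v[3:])
P=cast('wrist',[[248,138],[379,138]],9,s); B=cast('wrist',[[257,187],[370,185]],v[2]+.5,s)
for n,Q,h in(('tray',P,55),('box',B,40)):
    d=Q[1]-Q[0]; L=np.linalg.norm(d); y=d/L; x=np.array([y[1],-y[0]])
    print(n,L,'yaw',np.degrees(np.arctan2(x[1],x[0])),'centre',Q.mean(0)+h*x)
E
```

```text
tray 79.12253124534341 yaw -14.060587129919702 centre [462.24551643  25.15341857]
box 46.55262909781722 yaw -12.957420385443044 centre [463.03508865  26.39026838]
```

{"method": "arm_command", "body": {"commands": [[35,[-0.03,-0.05,-0.4],[0,0,0]],[35,[0,0,-0.4],[0,0,0]],[35,[0,0,-0.2],[0,0,0]],[35,[0,0,0],[0,0,0]]]}}

```text
time: 17.12
tool_pos: [466.2, 23.4, 44.4]
tcp_rot: [-90.8, 0.0, 75.9]
ft_force: [-0.4, -0.4, -2.3]
finger_gap: 49.5
```

{"method": "arm_command", "body": {"commands": [[35,[0,0,-0.1],[0,0,0]],[35,[0,0,-0.07],[0,0,0]]]}}

```text
time: 17.28
tool_pos: [467.1, 22.8, 40.1]
tcp_rot: [-90.9, 0.0, 75.9]
ft_force: [-0.6, 0.6, -1.9]
finger_gap: 49.1
```

{"method": "arm_command", "body": {"commands": [[35,[-0.2,0.08,0],[0,0.9,0]],[35,[-0.05,0,-0.1],[0,0,0]],[35,[0,0,-0.05],[0,0,0]]]}}

```text
time: 17.53
tool_pos: [459.9, 25.1, 36.4]
tcp_rot: [-90.0, 0.2, 75.8]
ft_force: [-0.3, 0.7, -1.2]
finger_gap: 49.3
```

{"method": "arm_command", "body": {"commands": [[35,[0,0,-0.1],[0,0,0]],[35,[0,0,-0.05],[0,0,0]]]}}

```text
time: 17.7
tool_pos: [460.1, 25.3, 32.4]
tcp_rot: [-90.1, 0.2, 75.9]
ft_force: [-13.2, 1.1, 23.4]
finger_gap: 49.3
```

{"method": "arm_command", "body": {"commands": [[85,[0,0,0.03],[0,0,0]],[85,[0,0,0],[0,0,0]],[85,[0,0,0],[0,0,0]],[100,[0,0,0.2],[0,0,0]],[100,[0,0,0.5],[0,0,0]]]}}

```text
time: 18.12
tool_pos: [458.4, 25.5, 52.6]
tcp_rot: [-89.9, 0.3, 75.9]
ft_force: [-0.1, -0.1, 0.3]
finger_gap: 85.1
```

{"method": "arm_command", "body": {"commands": [[100,[0,0,0.8],[0,0,0]],[100,[0.1,-0.7,0.8],[0,0,1]],[100,[0.2,-1,0],[0,0,1.2]],[100,[0.2,-1,0],[0,0,1.2]],[100,[0.2,-1,0],[0,0,1.2]]]}}

```text
time: 18.53
tool_pos: [481.1, -84.6, 108.5]
tcp_rot: [-90.2, 0.2, 81.1]
ft_force: [0.5, 0.9, 0.5]
finger_gap: 85.3
```

```bash
python3 - <<'E'
from h import *
s=sense(); im=snapshot('wrist'); cv2.imwrite('pics/w13.png',im); np.save('w13.npy',np.r_[s['tool_pos'],s['tcp_rot']]);print(s['tool_pos'],s['tcp_rot'])
hsv=cv2.cvtColor(im,cv2.COLOR_BGR2HSV); b,g,r=[im[...,i].astype(int) for i in range(3)]
for nm,m in(('white',(r>150)&(abs(r-b)<25)),('grey/rim',(b-r<12))):
    m=m.astype(np.uint8); m[330:]=0
    for c in contours(m,300): print(nm,c.min(0),c.max(0),cv2.contourArea(c),cv2.boxPoints(cv2.minAreaRect(c)).round().tolist())
E
```

```text
[481.05310671 -84.56221509 108.48529375] [-90.1796057    0.21962865  81.10881907]
white [606 300] [639 329] 540.5 [[606.0, 329.0], [606.0, 300.0], [639.0, 300.0], [639.0, 329.0]]
white [ 32 297] [ 62 329] 427.0 [[31.0, 299.0], [42.0, 293.0], [62.0, 329.0], [51.0, 335.0]]
white [499 275] [544 317] 480.0 [[499.0, 287.0], [515.0, 264.0], [559.0, 294.0], [544.0, 317.0]]
white [ 49 189] [121 315] 4562.5 [[47.0, 199.0], [90.0, 186.0], [127.0, 304.0], [84.0, 317.0]]
white [442 114] [492 209] 3449.0 [[441.0, 207.0], [452.0, 113.0], [494.0, 118.0], [483.0, 212.0]]
white [589 102] [639 288] 1371.5 [[589.0, 288.0], [623.0, 101.0], [663.0, 109.0], [628.0, 295.0]]
white [394  84] [503 231] 2040.0 [[393.0, 225.0], [414.0, 84.0], [505.0, 97.0], [484.0, 239.0]]
grey/rim [315 321] [375 329] 316.0 [[315.0, 321.0], [375.0, 321.0], [375.0, 329.0], [315.0, 329.0]]
grey/rim [607 302] [639 329] 507.5 [[607.0, 302.0], [639.0, 302.0], [639.0, 329.0], [607.0, 329.0]]
grey/rim [ 31 296] [ 62 329] 452.5 [[30.0, 298.0], [42.0, 292.0], [62.0, 329.0], [51.0, 335.0]]
grey/rim [405 249] [548 329] 6911.5 [[405.0, 329.0], [405.0, 249.0], [548.0, 249.0], [548.0, 329.0]]
grey/rim [ 50 184] [227 329] 13012.0 [[50.0, 184.0], [227.0, 184.0], [227.0, 329.0], [50.0, 329.0]]
grey/rim [586 102] [639 287] 5152.0 [[586.0, 286.0], [619.0, 101.0], [662.0, 109.0], [628.0, 294.0]]
grey/rim [393  84] [502 231] 12325.5 [[392.0, 225.0], [411.0, 83.0], [504.0, 96.0], [485.0, 237.0]]
```

{"method": "arm_command", "body": {"commands": [[100,[0.22,-1,0],[0,0,1.1]],[100,[0.22,-1,0],[0,0,1.1]],[100,[0.22,-1,0],[0,0,1.1]],[100,[0.22,-1,0],[0,0,1.1]],[100,[0.22,-1,0],[0,0,1.1]]]}}

```text
time: 19.0
tool_pos: [516.2, -243.6, 111.8]
tcp_rot: [-90.5, 0.4, 86.9]
ft_force: [1.1, 0.5, 0.1]
finger_gap: 85.3
```

{"method": "arm_command", "body": {"commands": [[100,[0.2,-0.9,-0.2],[0,0,1]],[100,[0.1,-0.7,-0.2],[0,0,1]],[100,[0,0,0],[0,0.3,0]]]}}

```text
time: 19.25
tool_pos: [526.6, -300.0, 101.8]
tcp_rot: [-90.4, 0.6, 88.8]
ft_force: [0.4, 0.4, -0.5]
finger_gap: 85.6
```

```bash
python3 - <<'E'
from h import *
v=np.load('w13.npy'); s=dict(tool_pos=v[:3],tcp_rot=v[3:])
print('label',cast('wrist',[467.5,162.5],33,s),'tray',cast('wrist',[[393,225],[413,84],[504,97],[484,233]],9,s).mean(0))
s=sense(); im=snapshot('wrist'); cv2.imwrite('pics/w14.png',im); print(s['tool_pos'],s['tcp_rot'])
b,g,r=[im[...,i].astype(int) for i in range(3)]
m=((r>120)&(abs(r-b)<20)).astype(np.uint8); m[300:]=0; m=cv2.morphologyEx(m,cv2.MORPH_CLOSE,np.ones((15,15)))
for c in contours(m,1500):
    q=cast('wrist',c,34,s); print(c.min(0),c.max(0),rect(q))
    near=[]
    for row in (100,140,180,220):
        x=np.where(m[row,230:400])[0]+230
        if len(x): near.append((row,x.min(),x.max(),cast('wrist',[[x.min(),row],[x.max(),row]],34,s).round(1).tolist()))
    if 250<c.mean(0)[0]<380: print(near)
E
```

```text
label [[457.80043046  26.12432375]] tray [460.75651403  25.78705898]
[ 526.57963271 -300.04265493  101.75442816] [-90.35743716   0.58336463  88.79434045]
[141 229] [195 292] (array([ 558.8, -414.1]), 53.2, 35.2, 4.4)
[595  80] [639 199] (array([460.3,  -6.1]), 104.2, 87.6, -14.0)
[275  72] [375 299] (array([ 509.9, -296.2]), 156.9, 62.1, -1.9)
[(100, np.int64(275), np.int64(375), [[448.1, -324.5], [449.0, -263.3]]), (140, np.int64(275), np.int64(373), [[473.0, -325.4], [474.0, -264.6]]), (180, np.int64(276), np.int64(371), [[498.4, -325.9], [499.5, -265.5]]), (220, np.int64(276), np.int64(369), [[525.3, -327.4], [526.4, -266.1]])]
[ 0 23] [ 91 134] (array([ 404.2, -537.8]), 142.5, 64.7, -87.2)
```

{"method": "arm_command", "body": {"commands": [[100,[0,0.12,-0.5],[0.5,0.4,-0.7]],[100,[0,0,-0.7],[0,0,0]],[100,[0,0,-0.6],[0,0,0]],[100,[0,0,0],[0,0,0]]]}}

```text
time: 19.63
tool_pos: [527.4, -291.3, 46.5]
tcp_rot: [-90.0, -0.0, 87.8]
ft_force: [-0.0, 0.5, -0.8]
finger_gap: 85.1
```

{"method": "arm_command", "body": {"commands": [[100,[0,-0.18,0],[0,0,0]],[100,[0,0,-0.35],[0,0,0]],[100,[0,0,-0.15],[0,0,0]],[100,[0,0,0],[0,0,0]]]}}

```text
time: 19.97
tool_pos: [527.7, -293.5, 30.5]
tcp_rot: [-89.9, -0.1, 87.9]
ft_force: [-0.2, -0.2, -0.2]
finger_gap: 85.5
```

{"method": "arm_command", "body": {"commands": [[50,[0,0,-0.03],[0,0,0]],[50,[0,0,-0.03],[0,0,0]],[50,[0,0,-0.02],[0,0,0]],[50,[0,0,0],[0,0,0]],[50,[0,0,0],[0,0,0]]], "force": 60}}

```text
time: 20.38
tool_pos: [529.1, -294.4, 30.4]
tcp_rot: [-90.1, -0.0, 87.9]
ft_force: [-0.1, 0.2, -3.1]
finger_gap: 60.5
```

{"method": "arm_command", "body": {"commands": [[50,[0,0,0.3],[0,0,0]],[50,[0,0,0.6],[0,0,0]],[50,[0,0,0.8],[0,0,0]],[50,[0,0.2,0.8],[0,0,0]],[50,[0,0.5,0],[0,0,0]]]}}

```text
time: 20.8
tool_pos: [525.9, -273.2, 106.7]
tcp_rot: [-89.7, -0.2, 87.8]
ft_force: [1.6, -0.8, -0.5]
finger_gap: 60.7
```

{"method": "arm_command", "body": {"commands": [[50,[0,0.8,0],[0,0,-0.4]],[50,[0,1,0],[0,0,-0.4]],[50,[0,1,0],[0,0,-0.4]],[50,[0,1,0],[0,0,-0.4]],[50,[0,1,0],[0,0,-0.4]]]}}

```text
time: 21.22
tool_pos: [525.2, -125.4, 108.0]
tcp_rot: [-90.0, -0.1, 85.3]
ft_force: [0.9, 0.6, -2.6]
finger_gap: 60.7
```

{"method": "arm_command", "body": {"commands": [[50,[0,1,0],[0,0,-0.4]],[50,[0,1,0],[0,0,-0.4]],[50,[0,1,0],[0,0,-0.4]],[50,[0,1,0],[0,0,-0.4]],[50,[0,1,0],[0,0,-0.4]]]}}

```text
time: 21.63
tool_pos: [520.3, 35.3, 104.9]
tcp_rot: [-89.8, -0.2, 83.2]
ft_force: [0.4, 0.5, -2.4]
finger_gap: 60.4
```

{"method": "arm_command", "body": {"commands": [[50,[0,1,0],[0,0,-0.4]],[50,[0,1,0],[0,0,-0.4]],[50,[0,1,0],[0,0,-0.4]],[50,[0,1,0],[0,0,-0.4]],[50,[0,1,0],[0,0,-0.4]]]}}

```text
time: 22.05
tool_pos: [514.3, 195.6, 101.7]
tcp_rot: [-89.6, -0.1, 81.2]
ft_force: [0.7, 0.4, -2.6]
finger_gap: 60.9
```

{"method": "arm_command", "body": {"commands": [[50,[0,1,0],[0,0,0]],[50,[0,0.6,0],[0,0,0]],[50,[0,0.3,0],[0,0,0]],[50,[0,0,0],[0,0,0]]]}}

```text
time: 22.38
tool_pos: [509.0, 262.7, 99.2]
tcp_rot: [-89.4, -0.2, 81.5]
ft_force: [-0.3, -0.9, -2.6]
finger_gap: 60.7
```

```bash
python3 - <<'E'
from h import *
s=sense(); im=snapshot('wrist'); cv2.imwrite('pics/w15.png',im); np.save('w15.npy',np.r_[s['tool_pos'],s['tcp_rot']]);print(s['tool_pos'],s['tcp_rot'],s['finger_gap'])
cv2.imwrite('pics/top1.png',snapshot('top'))
E
```

```text
[509.00841247 262.66130267  99.18813163] [-89.38180846  -0.19635262  81.53406262] 60.66880161253657
```

{"method": "arm_command", "body": {"commands": [[50,[0.4,0.35,-0.3],[0,-0.6,-0.4]],[50,[0.4,0.35,-0.4],[0,0,0]],[50,[0,0,0],[0,0,0]]]}}

```text
time: 22.73
tool_pos: [534.5, 277.5, 77.6]
tcp_rot: [-90.0, -0.1, 80.8]
ft_force: [-0.7, -0.3, -3.0]
finger_gap: 60.9
```

```bash
python3 - <<'E'
from h import *
s=sense(); im=snapshot('wrist'); cv2.imwrite('pics/w16.png',im); np.save('w16.npy',np.r_[s['tool_pos'],s['tcp_rot']]);print(s['tool_pos'],s['tcp_rot'],s['finger_gap'])
E
```

```text
[534.49731313 277.50540832  77.55479242] [-90.02428191  -0.13619031  80.83349998] 60.890981148168606
```

View pics/w16.png

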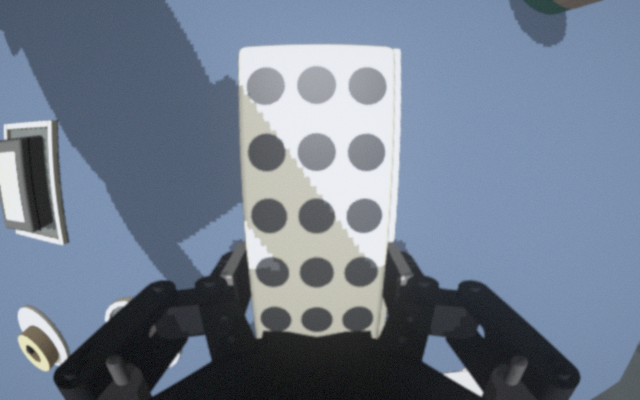

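```bash
python3 - <<'E'
from h import *
def ld(n): v=np.load(n); return dict(tool_pos=v[:3],tcp_rot=v[3:])
for n,p in(('w9.npy',[[486,217],[564,224]]),('w10.npy',[[514,198],[572,206]])):
    Q=cast('wrist',p,9,ld(n)); d=Q[1]-Q[0]; print(n,Q.round(1).tolist(),np.linalg.norm(d),'yaw',np.degrees(np.arctan2(-d[0],d[1])),'c',Q.mean(0)-110*np.array([np.cos(.155),-np.sin(.155)]))
s=ld('w16.npy'); zt=s['tool_pos'][2]+3.5
e=cast('wrist',[[239,47],[394,47]],zt,s); d=e[1]-e[0]; u=d/np.linalg.norm(d); x=np.array([u[1],-u[0]])
print('rack width',np.linalg.norm(d),'yaw',np.degrees(np.arctan2(x[1],x[0])),'c',e.mean(0)+95*x)
r=cast('wrist',[[401,50],[395,235]],9,s); print('tray left rim outer',r)
c=np.array([531.4,283.9]); t=np.radians(-8.9); n=np.array([-np.sin(t),np.cos(t)]); print('rim dist from top-centre (46 expected)',(r-c)@n)
E
```

```text
w9.npy [[632.8, 221.9], [646.9, 314.3]] 93.3982944883942 yaw -8.729856564626438 c [531.15776384 285.08417055]
w10.npy [[633.2, 219.6], [647.6, 314.3]] 95.76398674867545 yaw -8.64036682411726 c [531.68557515 283.95995958]
rack width 60.5350401744529 yaw -9.096201853219792 c [533.18198969 277.79818827]
tray left rim outer [[432.20428062 347.86299492]
 [553.15144209 329.08574633]]
rim dist from top-centre (46 expected) [47.84626381 48.00687789]
```

Tray centre from three views agrees at (531.5, 284.5); rack at (533, 278). Shift +7 in y, then lower.

{"method": "arm_command", "body": {"commands": [[50,[-0.05,0.24,0],[0,0,0.3]],[50,[0,0,-0.4],[0,0,0]],[50,[0,0,-0.4],[0,0,0]],[50,[0,0,-0.2],[0,0,0]],[50,[0,0,0],[0,0,0]]]}}

```text
time: 23.2
tool_pos: [532.8, 280.4, 46.7]
tcp_rot: [-90.1, -0.1, 80.9]
ft_force: [-0.1, 0.0, -2.5]
finger_gap: 60.5
```

{"method": "arm_command", "body": {"commands": [[50,[0,0.15,0],[0,0,0]],[50,[0,0,-0.2],[0,0,0]],[50,[0,0,0],[0,0,0]]]}}

```text
time: 23.45
tool_pos: [531.9, 284.5, 39.2]
tcp_rot: [-90.0, -0.0, 80.9]
ft_force: [-0.8, 0.0, -3.9]
finger_gap: 60.7
```

{"method": "arm_command", "body": {"commands": [[50,[0,0,-0.1],[0,0,0]],[50,[0,0,-0.06],[0,0,0]]]}}

```text
time: 23.62
tool_pos: [532.3, 285.0, 34.7]
tcp_rot: [-90.0, -0.0, 80.9]
ft_force: [-0.1, -0.4, -2.6]
finger_gap: 60.8
```

{"method": "arm_command", "body": {"commands": [[50,[0,0,-0.1],[0,0,0]],[50,[0,0,-0.06],[0,0,0]]]}}

```text
time: 23.78
tool_pos: [532.9, 285.3, 32.8]
tcp_rot: [-90.0, -0.1, 80.9]
ft_force: [-14.0, -7.4, 25.1]
finger_gap: 61.0
```

Contact at the expected height. Release, rise and back away toward mid-bench.

{"method": "arm_command", "body": {"commands": [[100,[0,0,0.03],[0,0,0]],[100,[0,0,0.02],[0,0,0]],[100,[0,0,0],[0,0,0]],[100,[0,0,0.2],[0,0,0]],[100,[0,0,0.5],[0,0,0]]]}}

```text
time: 24.2
tool_pos: [532.6, 285.2, 55.2]
tcp_rot: [-90.0, -0.0, 80.9]
ft_force: [-0.2, -0.1, -0.4]
finger_gap: 85.3
```

{"method": "arm_command", "body": {"commands": [[100,[0,0,0.8],[0,0,0]],[100,[0,0,1],[0,0,0]],[100,[0,0,1],[0,0,0]],[100,[0,-0.5,1],[0,0,0]],[100,[0,-1,0.8],[0,0,0]]]}}

```text
time: 24.62
tool_pos: [528.5, 241.9, 195.4]
tcp_rot: [-89.6, 0.1, 81.2]
ft_force: [0.6, -0.3, 0.7]
finger_gap: 85.4
```

{"method": "arm_command", "body": {"commands": [[100,[-0.2,-1,0.3],[0,0,0]],[100,[-0.2,-1,0],[0,0,0]],[100,[-0.2,-1,0],[0,0,0]],[100,[-0.1,-0.5,0],[0,0,0]],[100,[0,0,0],[0,0,0]]]}}

```text
time: 25.03
tool_pos: [511.8, 130.9, 218.4]
tcp_rot: [-90.7, -0.2, 81.2]
ft_force: [-0.5, 0.2, 0.4]
finger_gap: 85.8
```

```bash
python3 - <<'E'
from h import *
s=sense(); im=snapshot('wrist'); cv2.imwrite('pics/w17.png',im); print(s['tool_pos'],s['tcp_rot'],s['finger_gap'])
b,g,r=[im[...,i].astype(int) for i in range(3)]
m=(b-r<12).astype(np.uint8); m[330:]=0
for c in contours(m,300):
    print(c.min(0),c.max(0),'z9',rect(cast('wrist',c,9,s)))
# rack top: brightest white
w=((r>165)&(abs(r-b)<25)).astype(np.uint8); w[330:]=0; w=cv2.morphologyEx(w,cv2.MORPH_CLOSE,np.ones((13,13)))
for c in contours(w,300): print('white',c.min(0),c.max(0),'z37',rect(cast('wrist',c,37,s)),'z33',rect(cast('wrist',c,33,s))[0])
y=((r-b>18)).astype(np.uint8); y[330:]=0
for c in contours(y,200): print('beige',c.min(0),c.max(0),'z32',rect(cast('wrist',c,32,s)))
E
```

```text
[511.75299268 130.9131189  218.44014635] [-90.7337058   -0.22298039  81.19299478] 85.8079887647888
[612 253] [639 329] z9 (array([916.6, 799.2]), 319.7, 110.6, 30.7)
[ 84 249] [227 329] z9 (array([ 645.2, -156.9]), 326.3, 124.5, -88.9)
[271 238] [337 300] z9 (array([622.3,  99.4]), 83.0, 82.4, -55.5)
[183  99] [253 199] z9 (array([462. ,  26.3]), 110.8, 80.5, -14.3)
[404  78] [553 329] z9 (array([659. , 317.8]), 489.6, 237.5, 24.5)
[553  10] [599  62] z9 (array([363.7, 518.9]), 94.6, 78.3, -74.3)
[606   5] [639  42] z9 (array([322. , 686.4]), 161.4, 51.6, -68.0)
white [511 286] [554 315] z37 (array([714. , 424.8]), 109.3, 45.5, 44.6) z33 [717.6 428.6]
white [149 263] [184 296] z37 (array([597.8, -75.2]), 72.0, 28.0, -64.4) z33 [599.8 -78. ]
white [272 240] [336 288] z37 (array([601.7, 103.2]), 72.2, 60.3, 83.0) z33 [603.7 102.7]
white [183  99] [251 198] z37 (array([460.3,  35.1]), 100.3, 73.2, -13.9) z33 [460.6  33.7]
white [405  78] [488 260] z37 (array([524.9, 273.4]), 201.0, 86.2, -8.9) z33 [526.  275.2]
beige [194 121] [221 177] z32 (array([459.7,  25.1]), 59.3, 30.1, -11.2)
```

```bash
python3 - <<'E'
from h import *
s=sense(); im=cv2.imread('pics/w17.png'); b,g,r=[im[...,i].astype(int) for i in range(3)]
reg=im[75:265,400:495]; gray=cv2.cvtColor(reg,cv2.COLOR_BGR2GRAY)
bw=cv2.adaptiveThreshold(gray,255,cv2.ADAPTIVE_THRESH_MEAN_C,cv2.THRESH_BINARY_INV,25,15)
cs,_=cv2.findContours(bw,cv2.RETR_LIST,cv2.CHAIN_APPROX_NONE); P=[]
for c in cs:
    a=cv2.contourArea(c)
    if 50<a<260 and a/(np.pi*cv2.minEnclosingCircle(c)[1]**2)>.55: P.append(np.array(cv2.fitEllipse(c)[0])+[400,75])
q=cast('wrist',np.array(P),37,s); t=np.radians(-8.8); x=np.array([np.cos(t),np.sin(t)]); n=np.array([-x[1],x[0]])
d=q-[531.5,284.6]; print(len(P)); print(np.c_[d@x,d@n].round(1)[np.argsort(d@x)].tolist())
tp=snapshot('top'); cv2.imwrite('pics/top2.png',tp); b,g,r=[tp[...,i].astype(int) for i in range(3)]
w=((r>150)&(abs(r-b)<30)).astype(np.uint8); w[:130]=0;w[250:]=0;w[:,:190]=0;w[:,260:]=0
w=cv2.morphologyEx(w,cv2.MORPH_CLOSE,np.ones((7,7)))
for c in contours(w,200): print('top',c.min(0),c.max(0),rect(cast('top',c,37)))
E
```

```text
21
[[-78.6, 2.6], [-78.6, -16.7], [-78.5, 22.1], [-52.8, -16.8], [-52.6, 2.6], [-52.5, 22.0], [-26.6, 2.4], [-26.5, 22.0], [-26.5, -16.8], [-0.6, 2.5], [-0.5, 21.7], [-0.5, -16.8], [25.5, 2.4], [25.6, -17.0], [25.7, 21.7], [51.4, -16.8], [51.6, 2.3], [51.6, 21.5], [77.2, -16.9], [77.5, 2.0], [77.7, 21.5]]
```

All 21 rack wells put the rack centre at (-0.5, +2.4) mm in the tray, aligned. Handing in.

```bash
python3 -c "
from bench import *
print(hand_in(), sense()['time'])"
```

```text
the job is handed in; nothing more can be done
the job is handed in; nothing more can be done
```

I took the pile apart in order and set each thing on its own place, then handed in at about 25 s of the 115 s. `hand_in()` gave no verdict. Each thing was lowered until the wrist felt contact, then released; the rack was moved last, empty.

Last checks, offset from each target centre:

| Thing | Target | Offset | When checked |
|---|---|---|---|
| Tape roll | stand | about 2–6 mm; post seen in the core | just after its release |
| Tin | dish | about 1 mm | just after its release |
| Lancet box | short tray | about 3 mm; angle not measured after release (about 1° from the tray's just before lowering) | after everything was placed |
| Tube rack | long tray | -0.5 mm along, +2.4 mm across; aligned, and the evenly spaced wells suggest it lies flat | after everything was placed |

**What disagreed or was not confirmed:**
- **Roll offset:** the two views disagree. Against the stand centre from the same, more slanted wrist view it is about 6 mm. Against the closer view taken before lowering it is about 3 mm. Both are inside the 11 mm limit.
- **Rack, top camera:** this second check found nothing usable, so the rack rests on the wrist view alone.
- **Tin grip:** the fingers read about 54 mm on the 55 mm tin. I put this down to a small reading error.
- **Not measured:** I did not measure final heights or tilts. The gel bottle and sample tubes were not measured again either, but no move went near them.

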